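# Hang the lift-off guard door back on the vegetable cutter

## Task

The washed guard door of the vegetable cutter is standing in the rack; hang it back on the machine. Holding the door well open, find the two hinge pins by feel and lower both knuckles gently and fully down onto them, without forcing or dropping the door, then let go and swing it shut until it has passed the spring roller catch and lies against the machine. Do not slam it, and leave the other parts on the counter where they are.

Things in the scene. Friction and masses are not known exactly. Their poses are not given: they have to be found in the camera images.
- cutter: Vegetable cutter, fixed: steel box 270 deep (x), 300 wide (y), 237 high; hopper (to z 340) and taller raised pusher on top, 60 mm and more behind the door face. Origin: on the counter under the middle of the flat door face (plane x = 0; -x points out of it, the body is behind, +x). The guard door covers the outlet in this face (180 wide, z 55 to 202).
- lip_mark (a point): Middle of the lower front edge of a lip along the top of the cutter's door face: it sticks out 14.5 mm (cutter z 224 to 237, y -95 to +90) just above the shut door, so the door can be hung only while it stands open by 45 degrees or more.
- catch_mark (a point): Centre, at rest, of the catch's white 14 mm roller (axis along cutter y), 20.6 mm out of the face under a black housing (24 wide, 34 out of the face, z 224 to 244). The door's top edge lifts the sprung roller in passing (3 mm); then the roller holds the door shut. Passing takes 4 to 10 N, pushed half-way along the door.
- hinge_mark (a point): Nominal centre of the lower pin's shoulder, fixed to the cutter (-16, 115, 65 mm in its frame). The real pins may lie up to 8 mm off it either way along cutter y, as their dark hinge plate is clamped in horizontal slots: not measured, to be seen or felt; it does not shift in use. Height and distance from the face are true.
- hinge_mark_high (a point): The same for the upper pin, 120 mm above; both pins share one vertical line and one plate. Each pin: upright, brass, 10 mm thick, rising 20.5 mm above a shoulder 18 mm thick and 22 high, with a flat top, chamfered by only 0.5 mm. As the lower knuckle must pass under the upper shoulder, bring the door in sideways, some 25 mm above home.
- shut_mark (a point): Point fixed to the cutter (-16, -97, 130 mm in its frame) where guard_edge lies when the door is shut (off along y as the hinge plate is, and some 3 mm lower, as the free edge sags in the hinge play).
- guard: Guard door, 0.35 to 0.57 kg: frame of 28 mm steel rails round a clear window, 200 x 170 high x 12 thick. Origin: on the knuckles' axis, level with the lower edge. Panel: x 0 (outer face) to 12, y -12 to -212, z 0 to 170 mm; z up. Shut, its axes are parallel to the cutter's; it opens clockwise seen from above (yaw = cutter's yaw minus opening angle). Starts upright in the rack.
- guard_center (a point): Centre of the door panel (6, -112, 85 mm in the guard's frame), near its centre of mass. The middle of the top rail's upper edge is 85 mm above; pinch the 12 mm thick rail there and lift straight up. A red finger pull on the outer face (10 mm out, 6 wide) lines the free edge at z 85 to 135.
- knuckle_low (a point): Centre of the lower mouth of the door's lower knuckle (0, 0, 20 mm in the guard's frame): an upright tube, 18 mm outside, 12 mm bore, 24 long, open at both ends. Fully home, it stands on the lower pin's shoulder.
- knuckle_high (a point): The same on the upper knuckle, 120 mm above (0, 0, 140 mm in the guard's frame).
- guard_edge (a point): Mid-height of the free edge on the outer face (0, -212, 85 mm in the guard's frame).
- rack: Steel rack, fixed, base 270 x 160 mm with its top 14 mm above the counter; origin under its centre. The door stands on its middle line (along x, knuckle end to -x) between two pairs of wires that reach 88 mm above the counter, with 2 mm play either side. Its other wires reach 58 mm.
- auger: Bystander: cast grinder worm standing on end, 48 mm thick, 105 high, origin under its centre.
- pusher: Bystander: white plastic feed pusher standing upright, 52 mm thick, 98 high, origin under its centre.
- grinder_plate: Bystander: steel hole plate lying flat, 70 mm across, 10 high, origin under its centre.
There are look-alikes about, which are no part of the job. There is more than one size of the guard; the job needs the larger.

How it is judged:
On the way:
1. both knuckles fully down on their pins (within 3 mm of their shoulders) while the door stands open, its free edge more than 100 mm out from the machine's face (x of knuckle_low in the frame of cutter between -0.0195 and -0.0125 m and y of knuckle_low in the frame of cutter between 0.104 and 0.126 m and z of knuckle_low in the frame of cutter between 0.062 and 0.068 m and x of knuckle_high in the frame of cutter between -0.0195 and -0.0125 m and y of knuckle_high in the frame of cutter between 0.104 and 0.126 m and z of knuckle_high in the frame of cutter between 0.182 and 0.188 m and x of guard_edge in the frame of cutter below -0.1 m), for 0.3 s.
At the end, for the whole second after the job is handed in: The door hangs on both pins (knuckles within 3 mm of their shoulders, 3.5 mm of the hinge line out from the face), upright within 0.05 rad, shut behind the catch (free edge within 6 mm of shut), at rest and released; the bystanders are within 30 mm of their starts (x of knuckle_low in the frame of cutter between -0.0195 and -0.0125 m and y of knuckle_low in the frame of cutter between 0.104 and 0.126 m and z of knuckle_low in the frame of cutter between 0.062 and 0.068 m and x of knuckle_high in the frame of cutter between -0.0195 and -0.0125 m and y of knuckle_high in the frame of cutter between 0.104 and 0.126 m and z of knuckle_high in the frame of cutter between 0.182 and 0.188 m and x of guard_edge in the frame of cutter between -0.022 and -0.011 m and angle between guard's own z axis and vertical below 0.05 rad and linear speed of guard below 0.02 m/s and distance of each of auger, pusher, grinder_plate from where it was at the start of the episode below 0.03 m); the robot touches nothing.
It fails at once if the door is forced, dropped or slammed: over 50 N of contact force in all between door and machine (contact force between guard and cutter above 50 N).
It fails at once if the grinder worm is knocked (moved more than 30 mm) (distance of auger from where it was at the start of the episode above 0.03 m).
It fails at once if the feed pusher is knocked (moved more than 30 mm) (distance of pusher from where it was at the start of the episode above 0.03 m).
It fails at once if the grinder plate is knocked (moved more than 30 mm) (distance of grinder_plate from where it was at the start of the episode above 0.03 m).
It also fails if it takes over 72 s, if anything falls off the work surface, if the arm or the gripper's body presses on something with over 40 N, if the wrist force passes 120 N, or if a joint passes its speed limit or range.

## Robot

A 7-joint arm with a two-finger parallel gripper is mounted at the origin on the work surface. World frame = base frame: x ahead of the robot, y to its left, z up, the work surface at z = 0. Lengths are in m, angles in rad, forces in N, time in s.
With the tool pointing down it reaches from about 0.4 to 0.85 m from the base axis. Payload 10.4 kg.
Tool frame: the origin (TCP) lies midway between the tips of the shut fingers; the grasp point (between the pads) lies 19 mm behind it (r.grasp_offset is the distance from the TCP to the grasp point, in m); x points along the fingers, y is the direction in which the jaws open and shut, and the axes are right-handed (so a half turn about x gives the same grasp; the last joint's range is limited). The gripper opens to 87 mm and grips with 3 to 60 N. Pads are 19 mm wide; open, the fingers measure 117 mm over their backs; the gripper's body (75 mm by 190 mm) begins 51 mm behind the grasp point.
Start: joints at [1.099, 0.332, -0.065, 1.46, 0.022, 1.35, -0.088], TCP at [0.271, -0.563, 0.223] pointing down, gripper open.
Joint ranges: [-2.6, 2.6], [-0.5, 2.12], [-1.47, 1.34], [0.16, 2.42], [-1.27, 4.41], [0.06, 2.06], [-2.6, 2.6]. Speed limits (rad/s): [2.22, 2.22, 2.79, 2.79, 3.14, 3.14, 3.14].

## Interface

Orientations are given as a unit quaternion [x, y, z, w].
In Python, from bench import r, vision, close_job gives the robot as it stands. The module is installed in compiled form; this text tells all that it offers.
- The arm moves only by the shell command python3 -m pendant 'ROWS' [OPENING] [FORCE]. ROWS is text: rows parted by semicolons, each of 6 numbers parted by spaces: the shift along the tool's x, y, z in units of 0.25 m (1.0 is 0.25 m), then the turn, a rotation vector about the tool's x, y, z in units of 1.5 rad (1.0 is 1.5 rad). A call has 1 to 8 rows; each row is the pose to reach, as a shift and turn from the pose commanded when the call began, along the tool's axes at that moment; what a row does not reach only later rows make up. A row lasts 1/10 s, in which the tool goes at most 50 mm and 8.59 degrees, less where a joint would pass 70% of its speed; a pose out of reach is approached as far as the arm can. A call with a number of a shift or a turn outside -1 to 1 is refused whole. A call with a gripper value outside its range is refused whole. OPENING is the gripper command: -1 is shut, 1 is fully open, values between are in proportion, set as the call begins (- or left out, the last holds). The fingers move at their own pace and stop on an object; FORCE is the grip in N (left out, the last holds). Time passes only in rows, so rows that repeat a pose let the fingers close. It gives the time, the measured TCP pose, the force and the opening at its end, in the units of the state.
- r.read_state(): the state, without advancing time (a new reading comes with each control period).
- vision.camera(name): name is "scene" or "top" or "wrist"; returns (picture, depth): 420x560x3 uint8, blue, green, red; 420x560 float32, m along the optical axis (not along the pixel's ray), 0 where there is no reading.
- vision.get_calibration(name): a dict with "camera_matrix" (3x3 intrinsics, pixels), "k1" (the pictures are not rectified: a ray, as slopes to the right and down, at radius r is drawn at 1 + k1 r^2 times it, then the intrinsics apply), "rvec" (rotation vector, rad) and "tvec" (3), from world to camera coordinates, as OpenCV has them. Camera axes: x right, y down, z forward; pixel columns grow to the right and rows downward; lengths in m; the calibration is good to about 2 mm. A picture is of the moment at which its call begins: read the wrist's pose just before it. get_calibration takes no time and is no camera call; for the wrist camera it gives the pose at the moment of the call.
- close_job(): hands the job in, once; it reports no verdict.
The state is a dict: "time": time; "joint_positions": joint angles; "joint_vel": joint speeds; "joint_torque": joint torques, N m; "ee_pos": TCP position; "eef_rot": TCP orientation; "ft_force": force on the tool from outside, world axes, zero at the start; "torque": the same for the moment, N m; "width": finger opening in m.
Only numpy, scipy, OpenCV 4.12 (cv2) and the standard library are available. Lean on these libraries where they do the work, as an engineer would, in place of code of your own. Each camera call takes 0.05 s, during which the arm holds its last target. There are 200 camera calls.

## Working session

There is one attempt and no reset: what is moved stays moved. The work goes in short steps, Python scripts to look and compute and a shell command to move; the robot and the scene stay as the last step left them, time stands still between calls to the robot, and variables do not carry over. Pictures are saved under pics/ and viewed, about 8 in all and at most 12, crops included, and the job is handed in when it is done.

```bash
mkdir -p pics; cat > h.py <<'E'
import numpy as np, cv2
from scipy.spatial.transform import Rotation as R
from bench import r, vision
def cam(n):
    c=vision.get_calibration(n); p,d=vision.camera(n); return p,d,c
def pts(d,c):
    K=np.array(c["camera_matrix"],float);k=c["k1"]
    v,u=np.mgrid[:d.shape[0],:d.shape[1]]
    D=np.array([k,0,0,0],float)
    q=cv2.undistortPoints(np.stack([u.ravel(),v.ravel()],1).astype(float).reshape(-1,1,2),K,D).reshape(-1,2)
    z=d.ravel(); P=np.c_[q*z[:,None],z]
    Rm=R.from_rotvec(np.ravel(c["rvec"])).as_matrix()
    W=(P-np.ravel(c["tvec"]))@Rm
    W[z<=0]=np.nan
    return W.reshape(*d.shape,3)
def proj(X,c):
    K=np.array(c["camera_matrix"],float)
    return cv2.projectPoints(np.atleast_2d(X).astype(float),np.ravel(c["rvec"]).astype(float),np.ravel(c["tvec"]).astype(float),K,np.array([c["k1"],0,0,0],float))[0].reshape(-1,2)
def togo(dp=(0,0,0),rv=(0,0,0)):
    "world shift, world rotvec -> tool units"
    s=r.read_state();T=R.from_quat(s["eef_rot"])
    return np.round(T.inv().apply(dp)/.25,3),np.round(T.inv().apply(rv)/1.5,3)
E
python3 - <<'E'
from h import *
import pickle
a={}
for n in("scene","top"):
    p,d,c=cam(n);W=pts(d,c);cv2.imwrite(f"pics/{n}0.png",p);a[n]=(p,d,c,W);print(n,np.ravel(c["rvec"]),np.ravel(c["tvec"]),c["k1"])
pickle.dump(a,open("a.pkl","wb"))
s=r.read_state();print(s);print(R.from_quat(s["eef_rot"]).as_matrix().round(3))
E
```

```text
scene [ 2.20904779  1.24350848 -0.40786504] [-0.19906218 -0.26347773  1.31036968] -0.11650714588126476
top [ 2.15072115 -2.14961018  0.23808993] [-0.10134518  0.53189766  0.89479291] 0.02639503500748008
{'time': 0.1, 'joint_positions': array([ 1.09939776,  0.33281278, -0.06466169,  1.46090632,  0.02161468,
        1.34989881, -0.0885237 ]), 'joint_vel': array([-0.00235969, -0.00124842,  0.00204429, -0.00255373, -0.00133327,
        0.00156881, -0.00083566]), 'joint_torque': array([ 1.41154906e-03, -6.24547791e+01,  2.44762836e-02, -3.90714240e+01,
       -6.16432261e-02,  3.66021926e-02,  1.17976460e-04]), 'ee_pos': array([ 0.2709874 , -0.56278792,  0.22180745]), 'eef_rot': array([-0.68924592, -0.15778369,  0.68951584, -0.15688297]), 'ft_force': array([ 1.61041771, -1.3329822 ,  0.0431779 ]), 'torque': array([ 0.00277873, -0.01481709,  0.01112835]), 'width': 0.08716081776912715}
[[-0.001  0.434 -0.901]
 [ 0.001 -0.901 -0.434]
 [-1.    -0.001  0.   ]]
```

```bash
python3 -c "
import cv2,numpy as np
a=cv2.imread('pics/scene0.png');b=cv2.imread('pics/top0.png')
print(a.shape)"
```

```text
(420, 560, 3)
```

View pics/scene0.png

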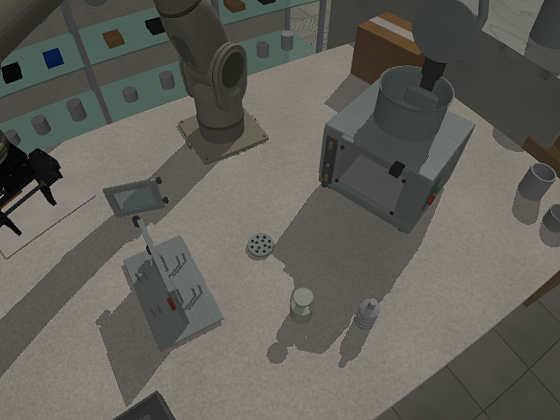

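View pics/top0.png

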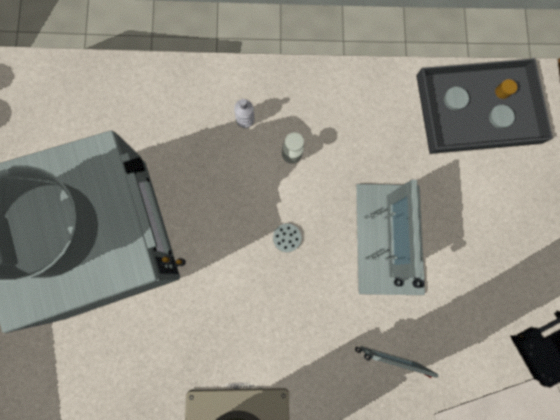

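Scene: the door stands in the rack (scene 170,260; top 400,235). A second, smaller door stands free (scene 135,195; top 397,360). The cutter is at scene 395,160, with its hinge plate at scene (328,160) and brass pins at top (170,262). I'll measure both doors and the cutter, and look at one enlarged crop of the doors.

```bash
cat > m.py <<'E'
from h import *
import pickle
a=pickle.load(open("a.pkl","rb"))
p,d,c,W=a["top"]
def box(u0,u1,v0,v1,z0,z1,n="top"):
    w=a[n][3][v0:v1,u0:u1].reshape(-1,3); return w[(w[:,2]>z0)&(w[:,2]<z1)]
def rect(w,t):
    print(t,len(w),np.nanmedian(w,0).round(4)); q=cv2.minAreaRect((w[:,:2]*1000).astype(np.float32)); print('  ',np.round(q[0],1),np.round(q[1],1),round(q[2],2)); print('  box',cv2.boxPoints(q).round(0).tolist())
rect(box(345,440,170,300,.006,.022),'rackbase')
rect(box(345,440,170,300,.15,.22),'doorTop')
rect(box(345,450,335,385,.05,.2),'small')
w=box(0,185,120,335,.228,.241);rect(w,'cutter top')
for n,(u0,u1,v0,v1) in dict(worm=(230,262,95,130),pusher=(278,308,130,165),plate=(270,305,218,255)).items():
    w=box(u0,u1,v0,v1,.006,.13); print(n,np.nanmedian(w,0).round(3),np.nanmax(w[:,2]).round(3))
for u,v in[(170,262),(165,262),(181,262),(178,262)]: print(u,v,W[v,u].round(4))
s=a["scene"]
z=s[3]
for u,v in[(150,235),(136,222),(147,248),(134,185),(110,196)]: print('scene',u,v,z[v,u].round(3))
cv2.imwrite("pics/c1.png",np.hstack([cv2.resize(a["scene"][0][160:360,90:240],(420,560),interpolation=2),cv2.resize(p[240:290,140:190],(360,560)if 0 else(360,360),interpolation=2) if 0 else cv2.resize(p[120:300,100:200],(311,560),interpolation=2)]))
E
python3 m.py
```

```text
rackbase 4216 [ 0.4432 -0.3323  0.0144]
   [ 464.3 -381.8] [200.  303.1] 90.0
  box [[313.0, -482.0], [616.0, -482.0], [616.0, -282.0], [313.0, -282.0]]
doorTop 1120 [ 0.4501 -0.3625  0.1822]
   [ 453.8 -365.4] [218.2  20.3] 1.46
  box [[344.0, -358.0], [345.0, -378.0], [563.0, -373.0], [563.0, -352.0]]
small 527 [ 0.1867 -0.3431  0.1159]
   [ 183.7 -344.1] [153.9  15.8] 73.54
  box [[154.0, -416.0], [169.0, -420.0], [213.0, -273.0], [198.0, -268.0]]
cutter top 18828 [0.446  0.2801 0.2369]
   [463.7 287.1] [330.9 274.8] 11.03
  box [[275.0, 390.0], [328.0, 121.0], [652.0, 184.0], [600.0, 454.0]]
worm [ 0.755 -0.009  0.072] 0.108
pusher [ 0.662 -0.125  0.095] 0.102
plate [ 0.458 -0.113  0.01 ] 0.016
170 262 [0.3949 0.1226 0.1849]
165 262 [0.395  0.1322 0.1848]
181 262 [0.3988 0.1246 0.0706]
178 262 [0.3983 0.128  0.0859]
scene 150 235 [ 0.275 -0.353  0.002]
scene 136 222 [ 0.362 -0.37   0.178]
scene 147 248 [ 0.353 -0.373  0.06 ]
scene 134 185 [ 0.189 -0.336  0.113]
scene 110 196 [ 0.171 -0.404  0.092]
```

View pics/c1.png

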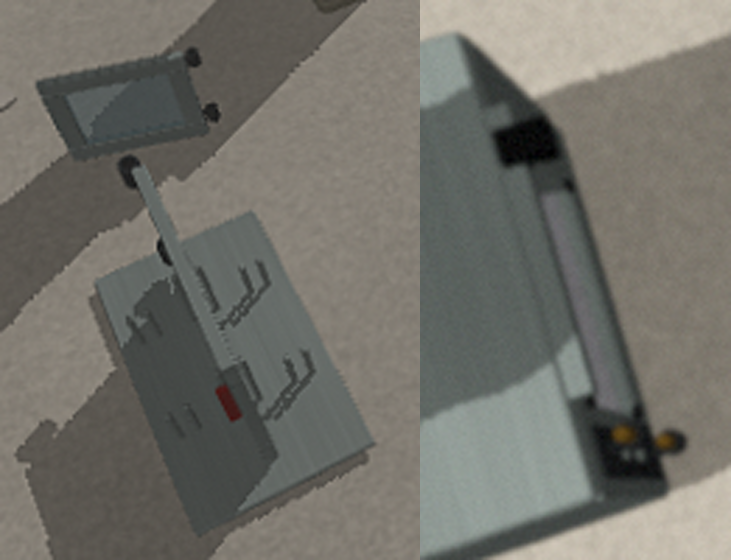

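The scene crop shows the rack door with two black knuckles at the -x end and a red pull on its -y (outer) face. It measures 218 mm long against 154 mm for the free one, so the rack door is the larger. Next I'll fit the cutter pose, pins and door more precisely.

```bash
cat > m2.py <<'E'
from h import *
import pickle
a=pickle.load(open("a.pkl","rb"))
def ray(uv,c,z):
    K=np.array(c["camera_matrix"],float)
    q=cv2.undistortPoints(np.array(uv,float).reshape(-1,1,2),K,np.array([c["k1"],0,0,0.])).reshape(-1,2)
    Rm=R.from_rotvec(np.ravel(c["rvec"])).as_matrix();o=-Rm.T@np.ravel(c["tvec"])
    dd=np.c_[q,np.ones(len(q))]@Rm; return o+dd*((z-o[2])/dd[:,2])[:,None]
if __name__=="__main__":
    for n in("top","scene"):
        c=a[n][2];Rm=R.from_rotvec(np.ravel(c["rvec"])).as_matrix();print(n,'cam at',(-Rm.T@np.ravel(c["tvec"])).round(3))
    # face plane from scene
    W=a["scene"][3][100:235,315:480].reshape(-1,3)
    rng=np.random.default_rng(0)
    g=W[(W[:,2]>.06)&(W[:,2]<.215)&(W[:,1]<.26)]
    best=0
    for _ in range(2000):
        p,q=g[rng.integers(len(g),size=2),:2];t=q-p
        if np.hypot(*t)<.08: continue
        nn=np.array([-t[1],t[0]])/np.hypot(*t);i=abs((g[:,:2]-p)@nn)<.002
        if i.sum()>best: best=i.sum();I=i
    m=g[I,:2].mean(0);_,_,V=np.linalg.svd(g[I,:2]-m);t=V[0]*np.sign(V[0][0]);print('face',len(g),best,m.round(4),'dir deg',np.degrees(np.arctan2(t[1],t[0])).round(2),'extent',np.ptp((g[I,:2]-m)@t).round(3))
    # top surface edges
    W=a["top"][3][115:335,0:185].reshape(-1,3);w=W[(W[:,2]>.233)&(W[:,2]<.2405)]
    ex=t;ey=np.array([-t[1],t[0]])
    A=(w[:,:2]-m)@ex;B=(w[:,:2]-m)@ey
    print('A pct',np.percentile(A,[.05,.3,1,99,99.7,99.95]).round(4),'B pct',np.percentile(B,[.05,.3,1,5]).round(4))
    for lo in np.arange(-.16,.16,.02):
        k=(A>lo)&(A<lo+.02);print(lo.round(2),np.percentile(B[k],[1]).round(4) if k.sum()>20 else None,end=' ')
    print()
    for lo in np.arange(-.02,.2,.02):
        k=(B>lo)&(B<lo+.02);print(lo.round(2),np.percentile(A[k],[.5,99.5]).round(4) if k.sum()>20 else None)
    p,c=a["top"][0],a["top"][2]
    hsv=cv2.cvtColor(p,cv2.COLOR_BGR2HSV);mk=cv2.inRange(hsv,(8,90,50),(30,255,255));mk[:,:150]=0;mk[:,195:]=0;mk[:245]=0;mk[280:]=0
    n,_,st,ce=cv2.connectedComponentsWithStats(mk)
    print(st[1:].tolist(),ce[1:].round(2).tolist())
    for z in(.0855,.2055):print(z,ray(ce[1:],c,z).round(4).tolist())
    w=a["top"][3][170:300,345:440].reshape(-1,3);w=w[(w[:,2]>.178)&(w[:,2]<.19)]
    for lo in np.arange(.34,.57,.02):
        k=(w[:,0]>lo)&(w[:,0]<lo+.02);print(lo.round(2),np.percentile(w[k,1],[5,50,95]).round(4) if k.sum()>4 else None,k.sum())
    print(np.percentile(w[:,0],[.2,1,50,99,99.8]),np.median(w[:,2]))
E
python3 m2.py
```

```text
top cam at [ 0.367 -0.058  0.977]
scene cam at [ 0.957 -0.364  0.881]
face 3889 1589 [0.5278 0.1924] dir deg 19.04 extent 0.3
A pct [-0.1765 -0.1757 -0.1742  0.1191  0.1214  0.1226] B pct [-0.0338 -0.0167 -0.0142 -0.0004]
-0.16 [0.0005] -0.14 [0.0008] -0.12 [-0.015] -0.1 [-0.016] -0.08 [-0.0153] -0.06 [-0.0155] -0.04 [-0.0156] -0.02 [-0.0154] -0.0 [-0.0154] 0.02 [-0.0252] 0.04 [-0.0147] 0.06 [-0.0148] 0.08 [-0.0019] 0.1 [0.0003] 0.12 [-0.] 0.14 None 
-0.02 [-0.1698  0.1115]
0.0 [-0.1753  0.1211]
0.02 [-0.1755  0.121 ]
0.04 [-0.1751  0.1207]
0.06 [-0.1741  0.1211]
0.08 [-0.1748  0.1212]
0.1 [-0.1745  0.1214]
0.12 [-0.1743  0.121 ]
0.14 [-0.176   0.1208]
0.16 [-0.1757  0.1214]
0.18 [-0.1754  0.121 ]
[[162, 256, 7, 7, 36], [175, 259, 7, 6, 26]] [[164.92, 259.31], [178.08, 261.46]]
0.0855 [[0.4042, 0.1565, 0.0855], [0.3995, 0.128, 0.0855]]
0.2055 [[0.3993, 0.1276, 0.2055], [0.3952, 0.1029, 0.2055]]
0.34 [-0.3766 -0.3706 -0.3615] 20
0.36 [-0.3692 -0.363  -0.3584] 58
0.38 [-0.3698 -0.3635 -0.3589] 71
0.4 [-0.3705 -0.3644 -0.3592] 68
0.42 [-0.3706 -0.3645 -0.3597] 69
0.44 [-0.3708 -0.3654 -0.36  ] 62
0.46 [-0.3712 -0.3648 -0.3603] 69
0.48 [-0.3718 -0.3657 -0.3607] 68
0.5 [-0.3719 -0.3658 -0.3612] 64
0.52 [-0.3732 -0.3663 -0.3613] 63
0.54 [-0.3724 -0.3664 -0.362 ] 60
0.56 [-0.371  -0.3666 -0.3632] 7
[0.34526267 0.34868997 0.45613934 0.55998558 0.5619988 ] 0.18418251282889297
```

Cutter face direction is 19.0°, and both pins agree at (0.3994, 0.128), about 3 mm off the nominal line outward. The door top is 0.184 high (expected 0.184), centred at about (0.466, -0.365) with direction -1°. I'll move above the rail while turning the tool.

```bash
python3 -m pendant '-0.01 -0.045 -0.12 -0.075 0 0; -0.02 -0.09 -0.24 -0.15 0 0; -0.03 -0.135 -0.36 -0.225 0 0; -0.04 -0.18 -0.48 -0.3 0 0; -0.05 -0.225 -0.6 -0.375 0 0; -0.06 -0.27 -0.72 -0.45 0 0; -0.07 -0.315 -0.84 -0.525 0 0; -0.08 -0.36 -0.96 -0.6 0 0' 1 30 && python3 -m pendant '0 0 0 -0.09 0 0; 0 0 0 -0.18 0 0; 0 0 0 -0.27 0 0; 0 0 0 -0.36 0 0; 0 0 0 -0.45 0 0; 0 0 0 -0.54 0 0; 0 0 0 -0.6 0 0' && python3 -m pendant '0 0 0 -0.09 0 0; 0 0 0 -0.18 0 0; 0 0 0 -0.27 0 0; 0 0 0 -0.36 0 0; 0 0 0 -0.45 0 0; 0 0 0 -0.54 0 0; 0 0 0 -0.584 0 0;0 0 0 -0.584 0 0'
python3 - <<'E'
from h import *
s=r.read_state();M=R.from_quat(s["eef_rot"]).as_matrix();print(s["joint_positions"].round(2),np.degrees(np.arctan2(M[1,1],M[0,1])))
print(M.round(3),togo(np.array([.466,-.3655,.153])-s["ee_pos"]))
E
```

```text
time: 0.9
ee_pos: [0.449, -0.3768, 0.2424]
eef_rot: [-0.551, -0.443, 0.551, -0.443]
ft_force: [0.5, -0.8, -0.6]
width: 0.0876
time: 1.6
ee_pos: [0.4481, -0.3778, 0.2422]
eef_rot: [0.304, 0.639, -0.304, 0.638]
ft_force: [0.1, 0.5, 0.3]
width: 0.0869
time: 2.4
ee_pos: [0.4482, -0.3778, 0.2422]
eef_rot: [0.006, 0.707, -0.005, 0.707]
ft_force: [-0.9, 0.4, -0.2]
width: 0.0873
[ 1.05  0.28 -0.52  1.52  0.14  1.38  2.07] 89.08513560557182
[[-0.     0.016  1.   ]
 [ 0.001  1.    -0.016]
 [-1.     0.001 -0.   ]] (array([0.357, 0.05 , 0.071]), array([0., 0., 0.]))
```

```bash
python3 -m pendant '0 0.05 0.071 0 0 0; 0.09 0.05 0.071 0 0 0; 0.18 0.05 0.071 0 0 0; 0.25 0.05 0.071 0 0 0; 0.31 0.05 0.071 0 0 0; 0.357 0.05 0.071 0 0 0; 0.357 0.05 0.071 0 0 0' && python3 -m pendant '0 0 0 0 0 0; 0 0 0 0 0 0; 0 0 0 0 0 0; 0 0 0 0 0 0; 0 0 0 0 0 0; 0 0 0 0 0 0; 0 0 0 0 0 0; 0 0 0 0 0 0' -1 40 && python3 -m pendant '-0.02 0 0 0 0 0; -0.05 0 0 0 0 0; -0.1 0 0 0 0 0; -0.15 0 0 0 0 0; -0.2 0 0 0 0 0; -0.25 0 0 0 0 0; -0.3 0 0 0 0 0; -0.35 0 0 0 0 0'
```

```text
time: 3.1
ee_pos: [0.4656, -0.3653, 0.1517]
eef_rot: [0.007, 0.708, -0.006, 0.706]
ft_force: [-1.0, -0.4, -0.4]
width: 0.0871
time: 3.9
ee_pos: [0.4663, -0.3657, 0.1533]
eef_rot: [0.006, 0.707, -0.006, 0.707]
ft_force: [-0.6, 0.7, 0.7]
width: 0.0307
time: 4.7
ee_pos: [0.4663, -0.3657, 0.2419]
eef_rot: [0.006, 0.707, -0.006, 0.707]
ft_force: [-0.2, -0.5, -4.4]
width: 0.0115
```

The fingers were still closing when the lift began, so I'll check how high on the rail they hold.

```bash
python3 - <<'E'
from h import *
for n in("top","scene"):
    p,d,c=cam(n);W=pts(d,c);s=r.read_state();t=s["ee_pos"]
    w=W.reshape(-1,3);k=(w[:,0]>.35)&(w[:,0]<.58)&(abs(w[:,1]-t[1])<.02)&(w[:,2]>.09)&(w[:,2]<.4)
    w=w[k]
    for lo in np.arange(.34,.58,.02):
        q=w[(w[:,0]>lo)&(w[:,0]<lo+.02)]
        if len(q)>5:print(n,lo.round(2),len(q),np.percentile(q[:,2],[2,50,90,98]).round(4),np.median(q[:,1]).round(4))
    if n=="scene":cv2.imwrite("pics/s1.png",cv2.resize(p[120:370,60:310],(600,600),interpolation=2))
print(t,s["width"])
E
```

```text
top 0.34 119 [0.1095 0.2349 0.2499 0.2513] -0.368
top 0.36 326 [0.0967 0.2073 0.2556 0.2576] -0.3601
top 0.38 368 [0.0945 0.1989 0.2561 0.2575] -0.3605
top 0.4 365 [0.0964 0.1923 0.256  0.2579] -0.3642
top 0.42 498 [0.0972 0.2344 0.3358 0.3372] -0.3647
top 0.44 328 [0.1004 0.3463 0.3771 0.3829] -0.3583
top 0.46 146 [0.1979 0.3447 0.3603 0.3652] -0.3529
top 0.48 134 [0.1949 0.3353 0.3634 0.3726] -0.3544
top 0.5 56 [0.1943 0.2152 0.3361 0.3372] -0.3657
top 0.52 163 [0.1891 0.2432 0.2572 0.2581] -0.3641
top 0.54 258 [0.1328 0.224  0.257  0.2581] -0.363
top 0.56 70 [0.1026 0.2013 0.2558 0.2576] -0.3634
scene 0.42 28 [0.2578 0.259  0.2606 0.2612] -0.3646
scene 0.44 52 [0.2566 0.2598 0.294  0.3589] -0.3648
scene 0.46 225 [0.2479 0.2659 0.2918 0.3485] -0.3655
scene 0.48 680 [0.2591 0.3594 0.3854 0.3893] -0.3666
scene 0.5 174 [0.2582 0.327  0.3387 0.34  ] -0.3647
scene 0.52 63 [0.2577 0.2599 0.2609 0.2623] -0.3652
scene 0.54 67 [0.2235 0.2596 0.261  0.2621] -0.3672
scene 0.56 322 [0.097  0.1975 0.2496 0.2602] -0.3688
[ 0.46713383 -0.36612804  0.24307482] 0.011505427413906779
```

View pics/s1.png

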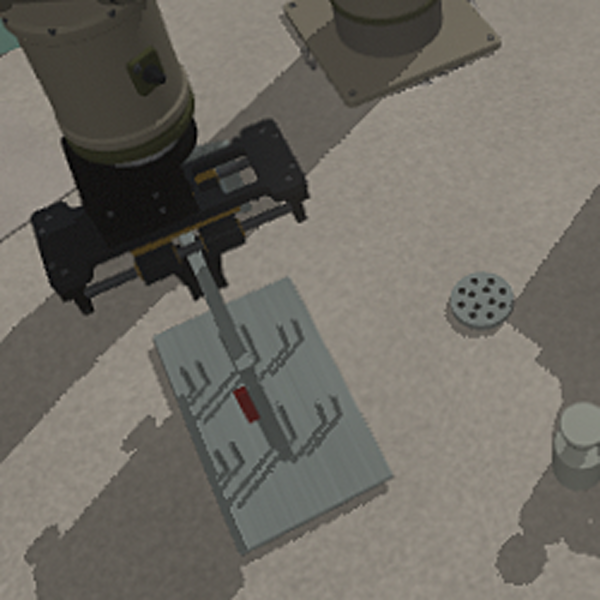

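The image shows the door hanging level between the rack wires. Its top edge is only 15 mm above the TCP (needed about 30), so the grip is shallow. I'll set it back down, regrip lower and lift.

```bash
python3 -m pendant '0.05 0 0 0 0 0; 0.1 0 0 0 0 0; 0.15 0 0 0 0 0; 0.2 0 0 0 0 0; 0.24 0 0 0 0 0; 0.27 0 0 0 0 0; 0.285 0 0 0 0 0; 0.295 0 0 0 0 0' && python3 -m pendant '0 0 0 0 0 0; 0 0 0 0 0 0; 0 0 0 0 0 0; 0.02 0 0 0 0 0; 0.04 0 0 0 0 0; 0.065 0 0 0 0 0; 0.065 0 0 0 0 0' -0.3 && python3 -m pendant '0 0 0 0 0 0; 0 0 0 0 0 0; 0 0 0 0 0 0; 0 0 0 0 0 0; 0 0 0 0 0 0; 0 0 0 0 0 0' -1 40  && python3 -m pendant '-0.05 0 0 0 0 0; -0.1 0 0 0 0 0; -0.15 0 0 0 0 0; -0.2 0 0 0 0 0; -0.26 0 0 0 0 0; -0.32 0 0 0 0 0; -0.38 0 0 0 0 0; -0.44 0 0 0 0 0'
python3 - <<'E'
from h import *
s=r.read_state();h=np.array([.3994,.1278]);a=np.radians(19.04-60)
d=np.array([np.cos(a),np.sin(a)]);n=np.array([-d[1],d[0]])
print(d,n,h+.112*d+.006*n, togo(np.r_[h+.112*d+.006*n,0]-np.r_[s["ee_pos"][:2],0]),s["ee_pos"])
E
```

```text
time: 5.6
ee_pos: [0.4664, -0.3672, 0.1701]
eef_rot: [0.005, 0.707, -0.008, 0.707]
ft_force: [-14.2, 1.7, 34.2]
width: 0.0119
time: 6.3
ee_pos: [0.4658, -0.3653, 0.1494]
eef_rot: [0.006, 0.708, -0.005, 0.707]
ft_force: [0.1, -0.9, -0.5]
width: 0.0301
time: 6.9
ee_pos: [0.4665, -0.3657, 0.1511]
eef_rot: [0.006, 0.707, -0.006, 0.707]
ft_force: [0.1, 0.7, 2.2]
width: 0.0118
time: 7.7
ee_pos: [0.4664, -0.3657, 0.2623]
eef_rot: [0.006, 0.707, -0.006, 0.707]
ft_force: [0.1, 0.3, -5.1]
width: 0.0118
[ 0.75516741 -0.65553198] [0.65553198 0.75516741] [0.48791194 0.05891142] (array([-0.   ,  1.7  ,  0.058]), array([0., 0., 0.])) [ 0.46637622 -0.3656715   0.26225855]
```

```bash
python3 -m pendant '0 0.03 0 0.02 0 0; 0 0.12 0.02 0.08 0 0; 0 0.24 0.04 0.15 0 0; 0 0.37 0.06 0.23 0 0; 0 0.5 0.08 0.31 0 0; 0 0.63 0.1 0.38 0 0; 0 0.74 0.12 0.44 0 0; 0 0.8 0.138 0.465 0 0'
python3 - <<'E'
from h import *
s=r.read_state();h=np.array([.3994,.1278]);a=np.radians(19.04-60)
M=R.from_quat(s["eef_rot"]).as_matrix();print(M.round(3),s["joint_positions"].round(2),np.degrees(np.arctan2(M[1,1],M[0,1])))
d=np.array([np.cos(a),np.sin(a)]);n=np.array([-d[1],d[0]])
g=h+.112*d+.006*n+.04*np.array([.326,-.945])
print(g,togo(np.r_[g-s["ee_pos"][:2],0]),s["ee_pos"])
E
```

```text
time: 8.5
ee_pos: [0.5048, -0.1632, 0.2619]
eef_rot: [0.247, 0.662, -0.247, 0.663]
ft_force: [-0.0, 0.5, -3.8]
width: 0.0113
[[ 0.001  0.655  0.755]
 [ 0.     0.755 -0.655]
 [-1.     0.001  0.001]] [ 0.77  0.15 -0.6   1.62  0.09  1.39  1.02] 49.06044394955002
[0.50095194 0.02111142] (array([ 0.   ,  0.547, -0.495]), array([0., 0., 0.])) [ 0.50476218 -0.16321955  0.26190532]
```

```bash
python3 -m pendant '0 0.04 -0.04 0 0 0; 0 0.13 -0.12 0 0 0; 0 0.22 -0.2 0 0 0; 0 0.31 -0.28 0 0 0; 0 0.4 -0.36 0 0 0; 0 0.48 -0.43 0 0 0; 0 0.53 -0.48 0 0 0; 0 0.547 -0.495 0 0 0' && python3 -m pendant '0.04 0 0 0 0 0; 0.09 0 0 0 0 0; 0.14 0 0 0 0 0; 0.18 0 0 0 0 0; 0.2 0 0 0 0 0; 0.2 0 0 0 0 0'
python3 - <<'E'
from h import *
import pickle
b={}
for n in("top","scene","wrist"):
    p,d,c=cam(n);b[n]=(p,d,c)
pickle.dump(b,open("b.pkl","wb"))
t=b["top"][0][200:320,130:290]
cv2.imwrite("pics/t2.png",np.vstack([cv2.resize(t,(800,600),interpolation=2)]))
cv2.imwrite("pics/w2.png",b["wrist"][0])
print(r.read_state()["ee_pos"],r.read_state()["ft_force"])
E
```

```text
time: 9.3
ee_pos: [0.4999, 0.0201, 0.2614]
eef_rot: [0.246, 0.663, -0.246, 0.663]
ft_force: [0.2, 0.2, -4.6]
width: 0.0118
time: 9.9
ee_pos: [0.4998, 0.0178, 0.2099]
eef_rot: [0.247, 0.663, -0.247, 0.662]
ft_force: [0.9, 0.1, -4.5]
width: 0.0116
[0.50057582 0.01813165 0.21124505] [ 0.26967156 -0.19805107 -3.90287478]
```

View pics/t2.png

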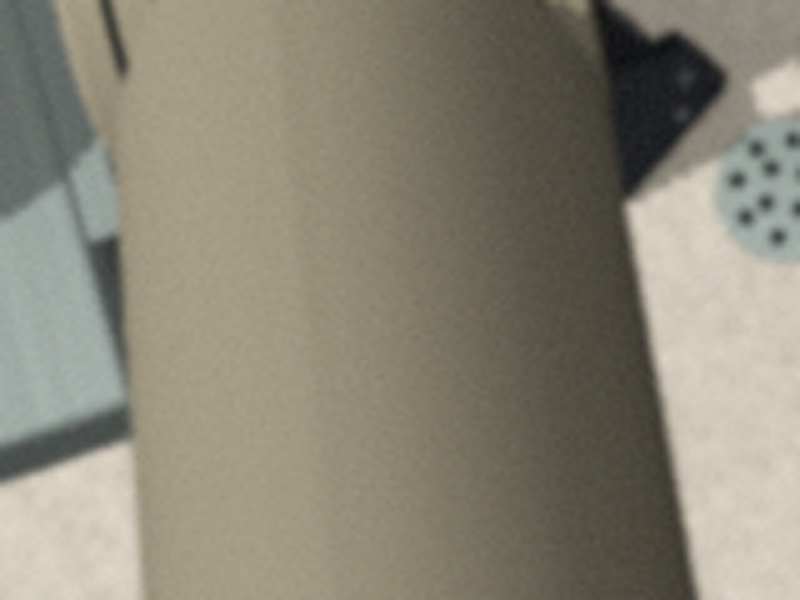

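View pics/w2.png

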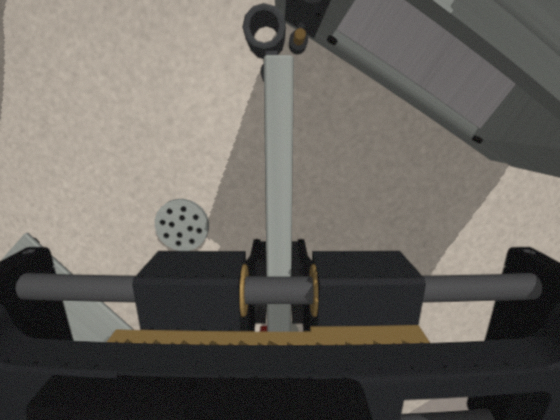

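The top view is blocked by the arm. The wrist view shows the upper knuckle ring (265,28) and a brass pin (300,38). I'll project my pin estimates and the knuckle model into it.

```bash
python3 - <<'E'
from h import *
from m2 import ray
import pickle
b=pickle.load(open("b.pkl","rb"));p,d,c=b["wrist"]
s=r.read_state();h=np.array([.3994,.1278]);a=np.radians(-41)
for z in(.0855,.065,.2055,.185):print('pin',z,proj([*h,z],c).round(1))
k=s["ee_pos"][:2]-.112*np.array([np.cos(a),np.sin(a)])-.006*np.array([-np.sin(a),np.cos(a)])
print('kn expect',k)
for z in(.238,.214):print('kn',z,proj([*k,z],c).round(1))
W=pts(d,c)
for u,v in[(300,33),(300,38),(300,46),(265,8),(265,50),(248,28),(282,28),(265,28),(278,100),(278,200)]:print(u,v,W[v,u].round(4))
hsv=cv2.cvtColor(p,cv2.COLOR_BGR2HSV);mk=cv2.inRange(hsv,(8,90,40),(30,255,255));mk[80:]=0
n,_,st,ce=cv2.connectedComponentsWithStats(mk);print(st[1:].tolist(),ce[1:].round(1).tolist())
Rm=R.from_rotvec(np.ravel(c["rvec"])).as_matrix();print('cam',(-Rm.T@np.ravel(c["tvec"])).round(3))
cv2.imwrite("pics/w2c.png",cv2.resize(p[0:80,220:340],(780,520),interpolation=2))
E
```

```text
pin 0.0855 [[297.9  36.1]]
pin 0.065 [[296.6  41.8]]
pin 0.2055 [[313.2 -27.4]]
pin 0.185 [[309.1 -10.6]]
kn expect [0.41211199 0.08708201]
kn 0.238 [[265.5  33.1]]
kn 0.214 [[267.5  46.5]]
300 33 [0.3988 0.1306 0.0862]
300 38 [0.402  0.1279 0.0869]
300 46 [0.4042 0.128  0.0643]
265 8 [0.4051 0.093  0.2389]
265 50 [0.4167 0.0827 0.2374]
248 28 [0.4061 0.0829 0.2387]
282 28 [0.4154 0.0932 0.2394]
265 28 [0.3563 0.1228 0.0004]
278 100 [0.4358 0.0733 0.2446]
278 200 [0.4676 0.0457 0.2452]
[[294, 28, 12, 17, 162]] [[299.3, 35.9]]
cam [0.442 0.068 0.374]
```

View pics/w2c.png

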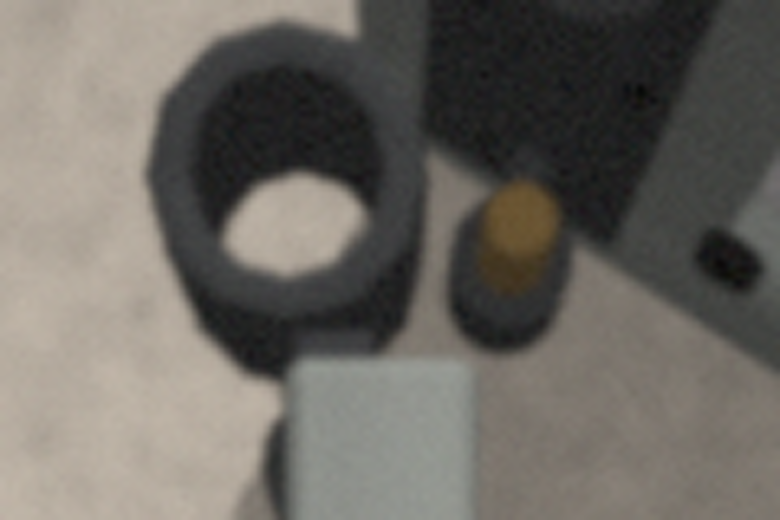

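```bash
python3 - <<'E'
from h import *
from m2 import ray
import pickle
b=pickle.load(open("b.pkl","rb"));p,d,c=b["wrist"]
P=ray([[300.3,33.1]],c,.0855)[0];K=ray([[264.3,26]],c,.2385)[0];print(P,K,P-K)
e=np.degrees(np.arctan2(*(np.array([.4676-.4358,.0457-.0733])[::-1])));print('door dir',e)
D=P-K;D[2]=0;print(togo(D)); t=np.radians(19.04)
print('along face',D[:2]@[np.cos(t),np.sin(t)],'in',D[:2]@[-np.sin(t),np.cos(t)])
E
```

```text
[0.39890621 0.13092009 0.0855    ] [0.40988659 0.08840692 0.2385    ] [-0.01098037  0.04251318 -0.153     ]
door dir -40.95551442581891
(array([-0.   ,  0.1  , -0.145]), array([0., 0., 0.]))
along face 0.0034893454007396407 in 0.04376943232616831
```

```bash
python3 -m pendant '0 0.01 -0.015 0 0 0; 0 0.023 -0.033 0 0 0; 0 0.038 -0.055 0 0 0; 0 0.05 -0.072 0 0 0; 0 0.05 -0.072 0 0 0; 0 0.05 -0.072 0 0 0'
python3 - <<'E'
from h import *
import pickle
b=cam("wrist");s=r.read_state();pickle.dump((b,s),open("w3.pkl","wb"))
cv2.imwrite("pics/w3c.png",cv2.resize(b[0][0:80,220:340],(780,520),interpolation=2));print(s["ee_pos"],s["ft_force"])
E
```

```text
time: 10.65
ee_pos: [0.4949, 0.0394, 0.2108]
eef_rot: [0.247, 0.662, -0.247, 0.663]
ft_force: [-0.0, -0.4, -5.4]
width: 0.0116
[0.49493023 0.03911747 0.21082717] [ 0.47391397 -0.06455535 -4.5287245 ]
```

View pics/w3c.png

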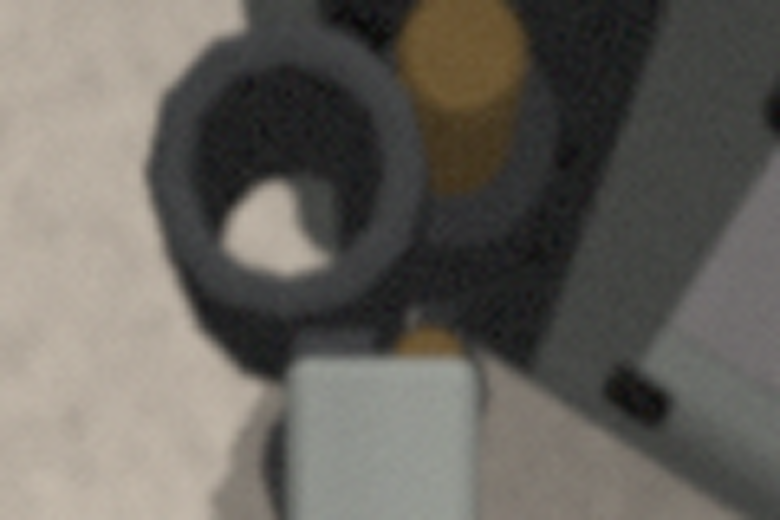

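The upper pin's flat top is at full-image pixel (291.2,7.8) and the knuckle's upper rim centre is at (264.2,25.8).

```bash
python3 - <<'E'
from h import *
from m2 import ray
import pickle
(p,d,c),s=pickle.load(open("w3.pkl","rb"))
P=ray([[290.8,7.4]],c,.2055)[0];K=ray([[263.8,25.4]],c,.2383)[0];print(P,K)
D=P-K;D[2]=0;print(D,togo(D)); t=np.radians(19.04)
print('along face',D[:2]@[np.cos(t),np.sin(t)],'in',D[:2]@[-np.sin(t),np.cos(t)])
# rim fit: predicted projection sizes
W=pts(d,c)
for u,v in((291,6),(291,10),(288,8)):print(W[v,u].round(4))
E
```

```text
[0.3987784  0.13028738 0.2055    ] [0.4039664 0.1096993 0.2383   ]
[-0.005188    0.02058807  0.        ] (array([-0.   ,  0.049, -0.07 ]), array([0., 0., 0.]))
along face 0.0018122389851459588 in 0.021154194425027636
[0.3986 0.1305 0.2065]
[0.4002 0.1291 0.2077]
[0.3984 0.1287 0.2068]
```

```bash
python3 -m pendant '0 0.01 -0.015 0 0 0; 0 0.023 -0.033 0 0 0; 0 0.038 -0.055 0 0 0; 0 0.049 -0.07 0 0 0; 0 0.049 -0.07 0 0 0; 0.01 0.049 -0.07 0 0 0; 0.018 0.049 -0.07 0 0 0; 0.024 0.049 -0.07 0 0 0' && python3 -m pendant '0.004 0 0 0 0 0; 0.008 0 0 0 0 0; 0.012 0 0 0 0 0; 0.016 0 0 0 0 0; 0.016 0 0 0 0 0'
python3 - <<'E'
from h import *
import pickle
b=cam("wrist");s=r.read_state();pickle.dump((b,s),open("w4.pkl","wb"))
cv2.imwrite("pics/w4c.png",cv2.resize(b[0][0:80,220:340],(780,520),interpolation=2));print(s["ee_pos"],s["ft_force"],s["torque"])
E
```

```text
time: 11.5
ee_pos: [0.4896, 0.0597, 0.2044]
eef_rot: [0.247, 0.663, -0.247, 0.662]
ft_force: [-0.8, -0.3, -4.2]
width: 0.0116
time: 12.0
ee_pos: [0.4896, 0.06, 0.2007]
eef_rot: [0.247, 0.663, -0.247, 0.662]
ft_force: [-0.5, 0.1, -5.1]
width: 0.0116
[0.48962378 0.06000207 0.200731  ] [ 0.96710976  0.30606478 -5.04795261] [-0.03010027 -0.14003743 -0.0117306 ]
```

View pics/w4c.png

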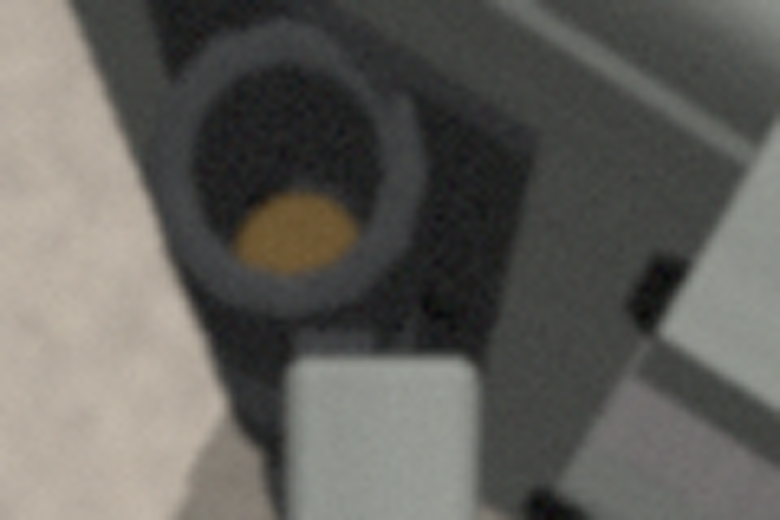

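The pin shows centred in the bore, within about 0.3 mm, with no contact force. I'll continue lowering slowly by feel.

```bash
python3 -m pendant '0.003 0 0 0 0 0; 0.006 0 0 0 0 0; 0.009 0 0 0 0 0; 0.012 0 0 0 0 0; 0.012 0 0 0 0 0'
```

```text
time: 12.55
ee_pos: [0.4896, 0.06, 0.1977]
eef_rot: [0.247, 0.663, -0.247, 0.662]
ft_force: [0.9, -0.0, -4.0]
width: 0.0119
```

```bash
python3 -m pendant '0.003 0 0 0 0 0; 0.006 0 0 0 0 0; 0.009 0 0 0 0 0; 0.012 0 0 0 0 0; 0.012 0 0 0 0 0'
```

```text
time: 13.05
ee_pos: [0.4896, 0.06, 0.1947]
eef_rot: [0.247, 0.663, -0.247, 0.662]
ft_force: [0.1, -0.1, -4.2]
width: 0.0114
```

```bash
python3 -m pendant '0.004 0 0 0 0 0; 0.008 0 0 0 0 0; 0.012 0 0 0 0 0; 0.016 0 0 0 0 0; 0.016 0 0 0 0 0'
```

```text
time: 13.55
ee_pos: [0.4896, 0.06, 0.1906]
eef_rot: [0.247, 0.663, -0.247, 0.662]
ft_force: [-0.7, 0.7, -4.8]
width: 0.0121
```

```bash
python3 -m pendant '0.004 0 0 0 0 0; 0.008 0 0 0 0 0; 0.012 0 0 0 0 0; 0.016 0 0 0 0 0; 0.016 0 0 0 0 0'
```

```text
time: 14.05
ee_pos: [0.4896, 0.06, 0.1866]
eef_rot: [0.247, 0.663, -0.247, 0.662]
ft_force: [0.5, -0.4, -4.7]
width: 0.0115
```

```bash
python3 -m pendant '0.003 0 0 0 0 0; 0.006 0 0 0 0 0; 0.009 0 0 0 0 0; 0.009 0 0 0 0 0'
```

```text
time: 14.45
ee_pos: [0.4896, 0.06, 0.1844]
eef_rot: [0.247, 0.663, -0.247, 0.662]
ft_force: [0.0, 0.9, -5.4]
width: 0.012
```

```bash
python3 -m pendant '0.002 0 0 0 0 0; 0.004 0 0 0 0 0; 0.006 0 0 0 0 0; 0.006 0 0 0 0 0'
```

```text
time: 14.85
ee_pos: [0.4896, 0.06, 0.183]
eef_rot: [0.247, 0.663, -0.247, 0.662]
ft_force: [0.8, 1.4, -4.1]
width: 0.0118
```

```bash
python3 -m pendant '0.002 0 0 0 0 0; 0.004 0 0 0 0 0; 0.004 0 0 0 0 0'
```

```text
time: 15.15
ee_pos: [0.4897, 0.06, 0.182]
eef_rot: [0.247, 0.662, -0.247, 0.662]
ft_force: [0.6, 0.3, -4.2]
width: 0.0117
```

```bash
python3 -m pendant '0.002 0 0 0 0 0; 0.004 0 0 0 0 0; 0.004 0 0 0 0 0'
```

```text
time: 15.45
ee_pos: [0.4898, 0.0601, 0.1812]
eef_rot: [0.247, 0.662, -0.247, 0.663]
ft_force: [-0.7, 0.3, -1.7]
width: 0.0117
```

```bash
python3 -m pendant '0.002 0 0 0 0 0; 0.002 0 0 0 0 0; 0.002 0 0 0 0 0'
```

```text
time: 15.75
ee_pos: [0.49, 0.06, 0.1809]
eef_rot: [0.247, 0.662, -0.247, 0.663]
ft_force: [1.7, -1.5, 1.6]
width: 0.0118
```

Contact came at the predicted height (TCP 0.181), the weight is off the wrist and the lateral forces are small, so both knuckles are home at about 60° open. Now I'll release and lift clear.

```bash
python3 -m pendant '0 0 0 0 0 0; 0 0 0 0 0 0; 0 0 0 0 0 0; 0 0 0 0 0 0; 0 0 0 0 0 0' 0 && python3 -m pendant '-0.06 0 0 0 0 0; -0.14 0 0 0 0 0; -0.22 0 0 0 0 0; -0.3 0 0 0 0 0; -0.36 0 0 0 0 0; -0.4 0 0 0 0 0;-0.4 0 0 0 0 0'
python3 - <<'E'
from h import *
from m2 import ray
import pickle
p,d,c=cam("wrist");cv2.imwrite("pics/w5.png",p)
a=pickle.load(open("a.pkl","rb"))
q=ray([[134,165]],a["top"][2],.244)[0][:2];t=np.radians(19.04);o=np.array([.5021,.1835])
print('catch housing (cutter y, out):',-(q-o)@[np.cos(t),np.sin(t)],-(q-o)@[-np.sin(t),np.cos(t)])
W=pts(d,c).reshape(-1,3)
w=W[(W[:,2]>.209)&(W[:,2]<.219)&(np.hypot(W[:,0]-.399,W[:,1]-.130)<.23)]
n=w[:,:2]-[.3988,.1303]
ang=np.degrees(np.arctan2(n[:,1],n[:,0]));k=np.hypot(*n.T)>.05
print(len(w),np.median(ang[k]),np.percentile(ang[k],[5,95]),np.median(w[k,2]),np.hypot(*n.T).max())
s=r.read_state();M=R.from_quat(s["eef_rot"]).as_matrix();print(s["ee_pos"],s["ft_force"],s["joint_positions"].round(2),np.degrees(np.arctan2(M[1,1],M[0,1])))
E
```

```text
time: 16.25
ee_pos: [0.4896, 0.0601, 0.1805]
eef_rot: [0.247, 0.663, -0.247, 0.662]
ft_force: [-0.6, 1.0, 0.6]
width: 0.0407
time: 16.95
ee_pos: [0.4902, 0.0602, 0.2815]
eef_rot: [0.247, 0.662, -0.247, 0.663]
ft_force: [-0.6, 0.1, -1.1]
width: 0.0435
catch housing (cutter y, out): -0.06594353057587751 0.023188372027178508
3748 -37.59915968061745 [-40.38063712 -30.59153952] 0.21405973894847877 0.2131985279976597
[0.48978581 0.06007189 0.2805329 ] [-0.52624666 -0.31430027 -0.03154687] [ 0.54  0.06 -0.78  1.67  0.05  1.42  0.61] 49.073719744653765
```

View pics/w5.png

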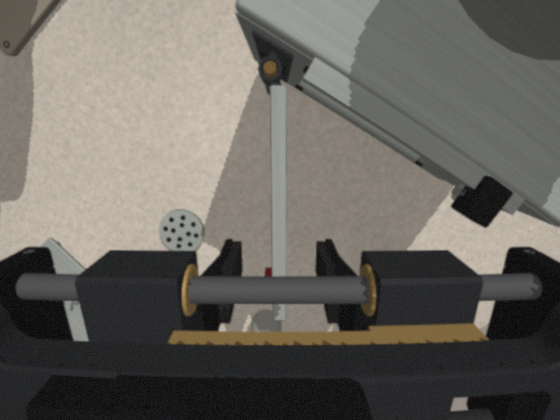

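The wrist view shows the door hanging free: pin in the bore at (270,68), top edge level at z 0.214, still about 60° open. The catch is at (483,200), 181 mm from the hinge. I'll shut the fingers, turn the tool to 19° and come down on the outer side of the door at r≈135 mm.

```bash
python3 -m pendant '0 -0.04 0.02 0.09 0 0; 0 -0.08 0.04 0.18 0 0; 0 -0.12 0.06 0.27 0 0; 0 -0.16 0.075 0.349 0 0; 0 -0.187 0.081 0.349 0 0; 0 -0.187 0.081 0.349 0 0' -1 20 && python3 -m pendant '0.07 0 0 0 0 0; 0.14 0 0 0 0 0; 0.21 0 0 0 0 0; 0.28 0 0 0 0 0; 0.34 0 0 0 0 0; 0.374 0 0 0 0 0; 0.374 0 0 0 0 0'
python3 - <<'E'
from h import *
s=r.read_state();M=R.from_quat(s["eef_rot"]).as_matrix();print(M.round(3),s["ee_pos"],s["ft_force"],s["joint_positions"].round(2))
print(togo(np.array([.5297,.1648,s["ee_pos"][2]])-s["ee_pos"]))
E
```

```text
time: 17.6
ee_pos: [0.4738, 0.0107, 0.2799]
eef_rot: [0.409, 0.577, -0.41, 0.576]
ft_force: [0.4, 0.1, 0.2]
width: 0.0041
time: 18.3
ee_pos: [0.4737, 0.0118, 0.186]
eef_rot: [0.409, 0.577, -0.41, 0.576]
ft_force: [-0.4, -0.1, -0.4]
width: 0.0005
[[-0.002  0.944  0.329]
 [ 0.     0.329 -0.944]
 [-1.    -0.002 -0.001]] [0.47373596 0.01183625 0.18601403] [-0.39168521 -0.12409378 -0.40204636] [ 0.58  0.07 -0.72  1.86  0.05  1.23  0.18]
(array([-0.   ,  0.413, -0.504]), array([0., 0., 0.]))
```

```bash
python3 -m pendant '0 0.02 -0.024 0 0 0; 0 0.041 -0.05 0 0 0; 0 0.062 -0.076 0 0 0; 0 0.083 -0.101 0 0 0; 0 0.103 -0.126 0 0 0; 0 0.124 -0.151 0 0 0; 0 0.145 -0.176 0 0 0; 0 0.165 -0.201 0 0 0'; python3 -m pendant '0 0.018 -0.022 0 0 0; 0 0.036 -0.044 0 0 0; 0 0.052 -0.064 0 0 0; 0 0.068 -0.083 0 0 0; 0 0.082 -0.1 0 0 0; 0 0.094 -0.115 0 0 0; 0 0.104 -0.127 0 0 0; 0 0.112 -0.137 0 0 0'
python3 - <<'E'
from h import *
p,d,c=cam("wrist");cv2.imwrite("pics/w6.png",p);s=r.read_state();print(s["ee_pos"],s["ft_force"])
W=pts(d,c).reshape(-1,3)
w=W[(W[:,2]>.208)&(W[:,2]<.219)&(np.hypot(W[:,0]-.399,W[:,1]-.130)<.23)]
n=w[:,:2]-[.3988,.1303];k=np.hypot(*n.T)>.05
ang=np.degrees(np.arctan2(n[k,1],n[k,0]));print(k.sum(),np.median(ang),np.percentile(ang,[10,90]))
print(togo(np.array([.5297,.1648,s["ee_pos"][2]])-s["ee_pos"]))
E
```

```text
time: 19.1
ee_pos: [0.4971, 0.0731, 0.187]
eef_rot: [0.41, 0.576, -0.41, 0.576]
ft_force: [0.2, -0.5, 0.6]
width: 0.0001
time: 19.9
ee_pos: [0.5123, 0.1142, 0.187]
eef_rot: [0.41, 0.576, -0.41, 0.576]
ft_force: [0.5, -0.5, 0.3]
width: 0.0006
[0.51229684 0.11464205 0.18704237] [-0.16109614  0.79071667  0.1830773 ]
4929 3.2940969493297527 [-0.75735167  8.06732126]
(array([ 0.   ,  0.131, -0.167]), array([0., 0., 0.]))
```

View pics/w6.png

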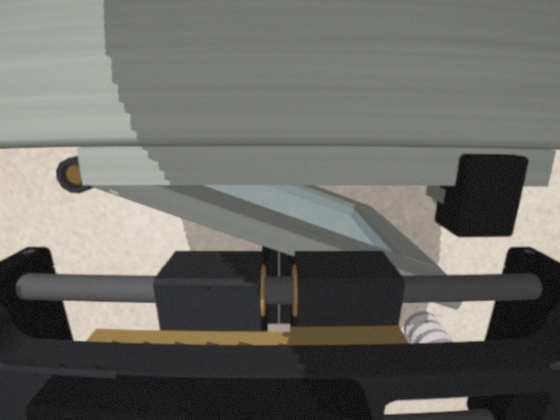

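The door is about 15° open and following the fingers, with the catch (485,195) still ahead of its free edge. I'll continue slowly.

```bash
python3 -m pendant '0 0.01 -0.012 0 0 0; 0 0.02 -0.024 0 0 0; 0 0.03 -0.036 0 0 0; 0 0.04 -0.048 0 0 0; 0 0.048 -0.06 0 0 0; 0 0.055 -0.07 0 0 0; 0 0.062 -0.08 0 0 0; 0 0.07 -0.09 0 0 0'
```

```text
time: 20.75
ee_pos: [0.5214, 0.1411, 0.187]
eef_rot: [0.41, 0.576, -0.41, 0.576]
ft_force: [-0.1, -0.2, -0.6]
width: 0.0006
```

```bash
python3 -m pendant '0 0.004 -0.006 0 0 0; 0 0.008 -0.012 0 0 0; 0 0.012 -0.018 0 0 0; 0 0.016 -0.024 0 0 0'
```

```text
time: 21.15
ee_pos: [0.523, 0.1471, 0.1868]
eef_rot: [0.41, 0.576, -0.411, 0.576]
ft_force: [-1.0, -2.9, -0.3]
width: 0.0006
```

```bash
python3 -m pendant '0 0.004 -0.006 0 0 0; 0 0.008 -0.012 0 0 0; 0 0.012 -0.018 0 0 0'
```

```text
time: 21.45
ee_pos: [0.5246, 0.1535, 0.1871]
eef_rot: [0.41, 0.576, -0.41, 0.576]
ft_force: [-0.5, -1.1, 0.7]
width: 0.0005
```

```bash
python3 -m pendant '0 0.003 -0.006 0 0 0; 0 0.006 -0.012 0 0 0; 0 0.009 -0.018 0 0 0'
```

```text
time: 21.75
ee_pos: [0.5252, 0.1584, 0.1871]
eef_rot: [0.41, 0.576, -0.41, 0.576]
ft_force: [0.6, -0.5, 0.1]
width: 0.0003
```

```bash
python3 -m pendant '0 0.002 -0.006 0 0 0; 0 0.004 -0.012 0 0 0; 0 0.004 -0.012 0 0 0'
```

```text
time: 22.05
ee_pos: [0.5252, 0.1617, 0.1871]
eef_rot: [0.41, 0.576, -0.41, 0.576]
ft_force: [-0.7, -0.2, -0.0]
width: 0.0003
```

```bash
python3 -m pendant '0 0.002 -0.006 0 0 0; 0 0.004 -0.012 0 0 0; 0 0.004 -0.012 0 0 0'; python3 - <<'E'
from h import *
t=np.radians(19.04);s=r.read_state();q=s["ee_pos"][:2]-[.3988,.1303]
print('tool centre out of hinge line',-(q@[-np.sin(t),np.cos(t)]),'r',q@[np.cos(t),np.sin(t)],s["ft_force"])
E
```

```text
time: 22.35
ee_pos: [0.5254, 0.1622, 0.1869]
eef_rot: [0.41, 0.575, -0.412, 0.576]
ft_force: [-1.3, -7.9, 2.4]
width: 0.0
tool centre out of hinge line 0.011160772694146651 r 0.13006271617914916 [-1.31525978 -7.8617935   2.37345115]
```

```bash
python3 - <<'E'
from h import *
t=np.radians(19.04);ex=np.array([np.cos(t),np.sin(t)]);out=np.array([np.sin(t),-np.cos(t)])
for n in("wrist","scene"):
    p,d,c=cam(n);W=pts(d,c).reshape(-1,3)
    rel=W[:,:2]-[.3988,.1303];A=rel@ex;B=rel@out
    for zl,zh in((.205,.222),(.19,.205),(.08,.19)):
        for lo in(.04,.07,.1,.13,.16,.18,.195):
            k=(A>lo)&(A<lo+.02)&(W[:,2]>zl)&(W[:,2]<zh)&(abs(B)<.06)
            if k.sum()>8:print(n,zl,lo,k.sum(),np.percentile(B[k],[5,50,95]).round(4))
    if n=="scene":cv2.imwrite("pics/s7.png",cv2.resize(p[70:250,300:480],(600,600),interpolation=2))
E
```

```text
scene 0.205 0.04 50 [-0.0106 -0.0022  0.0009]
scene 0.205 0.07 24 [-0.0036 -0.0007  0.0006]
scene 0.205 0.13 45 [-0.0069  0.0155  0.022 ]
scene 0.205 0.16 20 [-0.0091 -0.0015  0.01  ]
scene 0.205 0.18 19 [-0.0101  0.0001  0.0107]
scene 0.205 0.195 48 [-0.0177 -0.0073  0.0002]
scene 0.19 0.04 30 [-0.0025 -0.001   0.0014]
scene 0.19 0.07 34 [-0.0022 -0.0007  0.0011]
scene 0.19 0.1 17 [-0.0021 -0.0004  0.0016]
scene 0.19 0.13 48 [-0.0023  0.005   0.0216]
scene 0.19 0.16 37 [-0.0035 -0.0016  0.0005]
scene 0.19 0.18 35 [-0.0031 -0.0017 -0.0001]
scene 0.19 0.195 44 [-0.0171 -0.0012  0.0006]
scene 0.08 0.04 213 [-0.0074 -0.0054 -0.0014]
scene 0.08 0.07 196 [-0.0067 -0.0046 -0.0025]
scene 0.08 0.1 182 [-0.0061 -0.004  -0.0016]
scene 0.08 0.13 209 [-0.0068 -0.0042 -0.0019]
scene 0.08 0.16 220 [-0.0069 -0.0044 -0.0026]
scene 0.08 0.18 222 [-0.0054 -0.0013  0.0012]
scene 0.08 0.195 281 [-0.0174 -0.0008  0.0091]
```

View pics/s7.png

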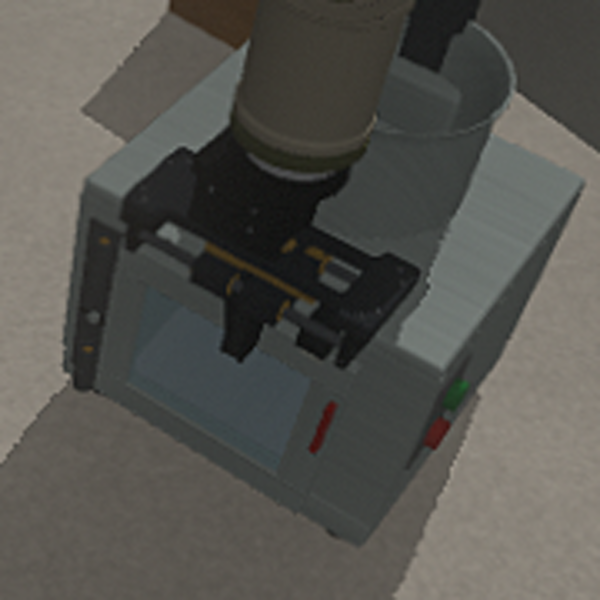

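The door is shut: its outer face lies within 2 mm of the hinge line along its length. I'll withdraw and check that it stays.

```bash
python3 -m pendant '0 0 0.006 0 0 0; 0 0 0.03 0 0 0; 0 0 0.08 0 0 0; 0 0 0.16 0 0 0; 0 0 0.26 0 0 0; 0 0 0.38 0 0 0; 0 0 0.5 0 0 0; 0 0 0.5 0 0 0' && python3 -m pendant '-0.1 0 0 0 0 0; -0.2 0 0 0 0 0; -0.3 0 0 0 0 0; -0.3 0 0.1 0 0 0; -0.3 0 0.2 0 0 0;-0.3 0 0.2 0 0 0'
cat > chk.py <<'E'
from h import *
t=np.radians(19.04);ex=np.array([np.cos(t),np.sin(t)]);out=np.array([np.sin(t),-np.cos(t)])
for n in("scene","top"):
    p,d,c=cam(n);W=pts(d,c).reshape(-1,3)
    rel=W[:,:2]-[.3988,.1303];A=rel@ex;B=rel@out
    if n=="scene":
      for zl,zh in((.19,.205),(.055,.07)):
        for lo in(.04,.1,.13,.16,.18,.195):
            k=(A>lo)&(A<lo+.015)&(W[:,2]>zl)&(W[:,2]<zh)&(abs(B)<.06)
            if k.sum()>8:print(n,zl,lo,k.sum(),np.percentile(B[k],[5,50,95]).round(4))
      cv2.imwrite("pics/s8.png",cv2.resize(p[70:250,300:480],(600,600),interpolation=2))
    else:
      w=pts(d,c)
      for nm,(u0,u1,v0,v1) in dict(worm=(230,262,95,130),pusher=(278,308,130,165),plate=(270,305,218,255)).items():
        q=w[v0:v1,u0:u1].reshape(-1,3);q=q[(q[:,2]>.006)&(q[:,2]<.13)];print(nm,np.nanmedian(q,0).round(3) if len(q) else None)
s=r.read_state();print(s["time"],s["ee_pos"],s["ft_force"])
E
python3 chk.py
```

```text
time: 23.25
ee_pos: [0.5673, 0.0403, 0.1866]
eef_rot: [0.412, 0.574, -0.413, 0.575]
ft_force: [-0.2, -0.4, -0.4]
width: 0.0001
time: 23.85
ee_pos: [0.5831, -0.0054, 0.2617]
eef_rot: [0.411, 0.575, -0.412, 0.575]
ft_force: [-0.2, -0.7, -1.0]
width: 0.0002
scene 0.19 0.18 28 [-0.0041 -0.0014 -0.0001]
scene 0.19 0.195 27 [-0.003  -0.0004  0.0017]
scene 0.055 0.1 17 [-0.0021 -0.0007  0.0008]
scene 0.055 0.16 20 [-0.0014  0.      0.0023]
scene 0.055 0.18 22 [-0.0012  0.      0.0016]
scene 0.055 0.195 22 [-0.0017  0.0001  0.0024]
worm None
pusher [ 0.662 -0.125  0.095]
plate None
23.95 [ 0.58231798 -0.00139023  0.26181199] [0.47832786 0.13678695 0.61725025]
```

```bash
python3 -m pendant '-0.1 0 0.1 0 0 0; -0.2 0 0.2 0 0 0; -0.2 0 0.2 0 0 0; -0.2 0 0.2 0 0 0;-0.2 0 0.2 0 0 0' && python3 chk.py && python3 - <<'E'
from h import *
import pickle
p0,d0,c0,W0=pickle.load(open("a.pkl","rb"))["scene"];p,d,c=cam("scene");W=pts(d,c)
for n,x,y,z,rr in(("worm",.755,-.009,.01,.04),("plate",.458,-.113,.006,.045),("pusher",.662,-.125,.01,.04)):
    o=[]
    for w in(W0,W):
        q=w.reshape(-1,3);q=q[(np.hypot(q[:,0]-x,q[:,1]-y)<rr)&(q[:,2]>z)&(q[:,2]<.12)];o.append((len(q),q.mean(0).round(4)))
    print(n,o)
E
```

```text
time: 24.45
ee_pos: [0.5982, -0.0466, 0.3114]
eef_rot: [0.41, 0.577, -0.41, 0.576]
ft_force: [-0.9, -0.2, -0.0]
width: 0.0005
scene 0.19 0.16 24 [-0.0037 -0.0017 -0.0002]
scene 0.19 0.18 28 [-0.0035 -0.0016  0.0001]
scene 0.19 0.195 27 [-0.0023 -0.0008  0.0008]
scene 0.055 0.13 23 [-0.0013  0.0006  0.0025]
scene 0.055 0.16 22 [-0.0017  0.0004  0.0015]
scene 0.055 0.18 21 [-0.0022 -0.0008  0.0025]
scene 0.055 0.195 21 [-0.0017 -0.0001  0.0015]
worm None
pusher None
plate None
24.55 [ 0.59815406 -0.04687144  0.31139406] [0.27587649 0.50489559 0.14047134]
worm [(521, array([ 0.7686, -0.0151,  0.0648])), (517, array([ 0.7686, -0.0151,  0.0646]))]
plate [(490, array([ 0.4611, -0.1132,  0.0114])), (488, array([ 0.461 , -0.113 ,  0.0112]))]
pusher [(690, array([ 0.6802, -0.131 ,  0.0703])), (687, array([ 0.6801, -0.131 ,  0.0703]))]
```

The door is stable and shut, the bystanders haven't moved, and the robot is clear.

```bash
python3 -c "
from bench import close_job
print(close_job())"
```

```text
the job is handed in; nothing more can be done
None
```

The larger door is back on the machine and shut, and I handed the job in at about 24.6 s. The hand-in gave no verdict.

**What I did:** I lifted the door from the rack, regripping once because the first grip was too shallow. At about 60° open I lined the knuckles up with the pins using the wrist camera. I lowered the door gently until it rested on the shoulders at the predicted height, then let go and pushed it shut slowly with the closed fingers.

**Last checks:**
- **Shut:** the door's outer face was within about 2 mm of the shut plane along its length, both while held and after I withdrew. It did not move between the last two looks.
- **Bystanders:** the worm, plate and pusher had moved less than 0.5 mm.
- **Robot:** the arm was clear of everything. The highest force I read while working the door at the machine was about 8 N. While setting the door back in the rack to regrip, the wrist read about 37 N.

**Not fully confirmed:**
- **Roller catch:** I never read the 4–10 N passing force. There was one 2.9 N reading on the way in and 8 N against the face at the end, so that the door is behind the catch is inferred from its shut position.
- **Knuckle height after shutting:** I did not remeasure it. Before the swing it agreed with the shoulder height.
- **Final picture:** the picture limit blocked viewing it, so the last checks rest on depth readings only.
- **Pin position:** the top camera's first reading of the pins was about 3 mm off the wrist camera's; I used the wrist camera's.

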